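Scoop two sample tubes from under the sample changer's deck

ROBOT

A 6-joint arm with a two-finger parallel gripper is mounted at the origin on the work surface. World frame = base frame: x ahead of the robot, y to its left, z up, the work surface at z = 0. Lengths are in m, angles in rad, forces in N, time in s.
With the tool pointing down it reaches from about 0.3 to 0.875 m from the base axis. Payload 6.4 kg.
Tool frame: the origin (TCP) lies midway between the tips of the shut fingers; the grasp point (between the pads) lies 19 mm behind it; z points along the fingers, y is the line along which they close (so a half turn about z gives the same grasp; the last joint's range is limited). The gripper opens to 88 mm and grips with 3 to 60 N. Pads are 18 mm wide; open, the fingers measure 123 mm over their backs; the gripper's body (75 mm by 187 mm) begins 45 mm behind the grasp point.
Start: joints at [-1.372, 0.181, 1.607, -0, 1.354, -0.206], TCP at [0.226, -0.529, 0.239] pointing down, gripper open.
Joint ranges: [-2.99, 2.99], [-0.89, 2.07], [0.3, 2.58], [-1.14, 4.28], [0, 2.63], [-3.12, 3.12]. Speed limits (rad/s): [2.57, 2.57, 3.01, 3.14, 3.14, 3.14].

INTERFACE

Orientations are given as a unit quaternion [w, x, y, z].
In Python, from bench import * gives the robot as it stands. The module is installed in compiled form; this text tells all that it offers.
- The arm moves only by the shell command python3 -m pendant 'ROWS'. ROWS is JSON, a list of rows, each a list of 3 entries, a list of its own where there are three numbers: the turn, a rotation vector about the tool's x, y, z in degrees, then the shift along the tool's x, y, z in cm, then the finger opening in cm, from 0 to 8.81. In form: [[[rx, ry, rz], [x, y, z], fingers], ...]. A call has exactly 8 rows; each row is the pose to reach, as a shift and turn from the pose commanded when the call began, along the tool's axes at that moment; what a row does not reach only later rows make up. A row lasts 1/10 s, in which the tool goes at most 50 mm and 8.59 degrees, less where a joint would pass 70% of its speed; a pose out of reach is approached as far as the arm can. A call with a gripper value outside its range is refused whole. The fingers move at their own pace and stop on an object; the grip force is fixed at half the most. Time passes only in rows, so rows that repeat a pose let the fingers close, or fill a call up. It gives the time, the measured TCP pose, the force, the opening and the grip force at its end, in the units of the state.
- observe(): the state, without advancing time (a new reading comes with each control period).
- grab_frame(name): name is "side" or "top" or "wrist"; returns a dict with "img" (384x512x3 uint8, red, green, blue), "depth" (384x512 float32, m along the optical axis (not along the pixel's ray), 0 where there is no reading), "intrinsics" (3x3 intrinsics, pixels), "k1" (the pictures are not rectified: a ray, as slopes to the right and down, at radius r is drawn at 1 + k1 r^2 times it, then the intrinsics apply), "rvec" (rotation vector, rad) and "tvec" (3), from world to camera coordinates, as OpenCV has them. Camera axes: x right, y down, z forward; pixel columns grow to the right and rows downward; lengths in m; the calibration is good to about 2 mm. A picture is of the moment at which its call begins.
- finish_job(): hands the job in; it is judged then, once.
The state is a dict: "t": time; "q": joint angles; "joint_vel": joint speeds; "joint_efforts": joint torques, N m; "tool_pos": TCP position; "eef_rot": TCP orientation; "contact_force": force on the tool from outside, world axes, zero at the start; "wrist_torque": the same for the moment, N m; "gripper_width": finger opening in m; "grasp_force": force on a finger pad.
Only numpy, scipy, OpenCV 4.12 (cv2) and the standard library are available. Lean on these libraries where they do the work, as an engineer would, in place of code of your own. Each camera call takes 0.05 s, during which the arm holds its last target. There are 200 camera calls.

TASK

Two capped sample tubes lie under the clear overhanging deck of the sample changer. Take the flat scoop by its handle, slide it under the lip until it presses gently against the stop bar with both tubes in its pan, draw it out and set it down flat and square in the middle of the grey pad, handle along the pad's length (either way round), both tubes still lying in the pan. Do not touch the tubes with the gripper, do not ram the sample changer, and leave everything else where it stands.

Things in the scene. Friction and masses are not known exactly. Their poses are not given: they have to be found in the camera images.
- shelf: Sample changer fixed to the bench, 300 mm wide; place and yaw differ each time. Origin: middle of its front lip, at bench height; x points inward under the deck, y along the lip. A clear deck with a blue lip strip overhangs the bench: 56 mm free height, side cheeks at y = +-140 mm (inner faces). A housing 85 mm tall (131 mm with its tubes) stands 130 mm in from the lip.
- shelf_deck (a point): Middle of the clear deck's top, 65 mm in from the lip, 64 mm up. Under the deck a smooth metal stop bar spans the width, 12 to 42 mm above the bench; its front face is 75 to 100 mm in from the lip, differs each time and is not measured: feel for it. The scoop's nose passes beneath the bar; its side walls' front ends stop against it.
- scoop: Loose flat steel scoop, blue handle, 0.26 kg, 237 mm long, 130 mm wide, lying flat on the bench. Origin: on its underside; x towards the nose, z up. Pan: floor 2 mm thick, from the crest at x = 101 mm back to the 30 mm tall rear wall (inner face x = 42 mm); side walls 22 mm tall, 124 mm apart inside, their front ends at x = 100 mm.
- scoop_nose (a point): Middle of the scoop's thin front edge, at scoop x = 132 mm, on its underside. The slick nose (2 mm plate) rises gently from here back to a crest 5 mm high at x = 101 mm, which keeps the tubes in the pan. The edge must stay down on the bench to get under the tubes.
- scoop_grip (a point): Middle of the scoop's handle, at scoop x = -45 mm, 34 mm above its underside: grip it here from above, fingers closing along the scoop's y. The handle is a bar 18 mm wide, 24 to 44 mm above the underside, from x = 40 to -104 mm; its end stands on a foot 50 mm wide, 25 mm tall (x = -88 to -104 mm).
- tube_a_center (a point): Centre of the tube with orange ends: closed white tube 100 mm long, eight-sided cap and foot 24 mm across flats (it does not roll), about 50 g, smooth. It lies under the deck roughly along the lip; its long axis is its y. Pushed, it slides along; it rides up onto the scoop's nose only once the other tube and the bar hold it from behind.
- tube_b_center (a point): Centre of the tube with green ends, otherwise alike; it lies behind the orange one, farther in from the lip and nearly in line with it. Centres are 12 mm above what the tubes lie on. As the tubes ride up onto the nose a few newtons are felt in brief bumps; the bar is felt as a firm lasting push above 10 N.
- pad: Grey receiving pad fixed to the bench, 350 mm (its x) by 200 mm (its y), 10 mm thick. Origin: centre of its underside. It lies on one side of the robot and the scoop on the other; which is which differs.
- amber: Bystander to leave alone: brown glass bottle, 60 mm wide, 150 mm tall, on the bench beside the sampler. Origin at its underside, centre.
- beaker: Bystander to leave alone: glass cup, 76 mm wide, 100 mm tall, on the bench beside the sampler. Origin at its underside, centre.
- jar_l: Bystander to leave alone: small glass jar with a red cap, 40 mm wide, 50 mm tall, on the deck. Origin at its underside, centre.
- jar_r: Bystander to leave alone: small glass jar with a white cap, 40 mm wide, 70 mm tall, on the deck. Origin at its underside, centre.

How it is judged:
On the way:
1. under the deck, the scoop presses lightly against the stop bar (over 3 N) with both tubes in its pan (x of tube_a_center in the frame of scoop between 0.048 and 0.094 m and y of tube_a_center in the frame of scoop between -0.02 and 0.02 m and z of tube_a_center in the frame of scoop between 0.005 and 0.024 m and x of tube_b_center in the frame of scoop between 0.048 and 0.094 m and y of tube_b_center in the frame of scoop between -0.02 and 0.02 m and z of tube_b_center in the frame of scoop between 0.005 and 0.024 m and x of scoop in the frame of shelf above -0.045 m and contact force between scoop and shelf above 3 N), for 0.1 s.
At the end, for the whole second after the job is handed in: The scoop rests flat on the pad, its origin within 40 mm along and 30 mm across of the pad centre, its long axis within 0.2 rad of the pad's; both tubes rest in its pan behind the crest (centres 48 to 94 mm along the scoop's x, within 20 mm of its middle line) (x of tube_a_center in the frame of scoop between 0.048 and 0.094 m and y of tube_a_center in the frame of scoop between -0.02 and 0.02 m and z of tube_a_center in the frame of scoop between 0.005 and 0.024 m and x of tube_b_center in the frame of scoop between 0.048 and 0.094 m and y of tube_b_center in the frame of scoop between -0.02 and 0.02 m and z of tube_b_center in the frame of scoop between 0.005 and 0.024 m and x of scoop in the frame of pad between -0.04 and 0.04 m and y of scoop in the frame of pad between -0.03 and 0.03 m and z of scoop in the frame of pad between 0.007 and 0.014 m and angle between scoop's own z axis and vertical below 0.06 rad and angle between the x axis of scoop and the x axis of pad, either way round below 0.2 rad and linear speed of each of scoop, tube_a, tube_b below 0.02 m/s); the robot touches nothing.
It fails at once if a tube is touched by the gripper or arm (contact force between any of the fingers, the arm and tube_a above 0.5 N or contact force between any of the fingers, the arm and tube_b above 0.5 N).
It fails at once if the scoop is rammed into the sample changer (more than 45 N) (contact force between scoop and shelf above 45 N).
It fails at once if a bystander is shifted by more than 20 mm or tipped (distance of any of amber, beaker, jar_l, jar_r from where it was at the start of the episode above 0.02 m or angle between any of amber, beaker, jar_l, jar_r's own z axis and vertical above 0.4 rad).
It also fails if it takes over 67 s, if anything falls off the work surface, if the arm or the gripper's body presses on something with over 40 N, if the wrist force passes 120 N, or if a joint passes its speed limit or range.

## Working session

There is one attempt and no reset: what is moved stays moved. The work goes in short steps, Python scripts to look and compute and a shell command to move; the robot and the scene stay as the last step left them, time stands still between calls to the robot, and variables do not carry over. Pictures are saved under pics/ and viewed, at most 13 in all, crops included, and the job is handed in when it is done.

```bash
mkdir -p pics; cat > h.py <<'E'
from bench import *
import numpy as np, cv2
def ray(f,px):
    K=f["intrinsics"];k1=f["k1"];px=np.atleast_2d(px).astype(float)
    d=(px-[K[0,2],K[1,2]])/[K[0,0],K[1,1]];u=d.copy()
    for _ in range(20): u=d/(1+k1*(u**2).sum(1,keepdims=True))
    R=cv2.Rodrigues(np.array(f["rvec"],float))[0];t=np.array(f["tvec"],float).ravel()
    return -R.T@t, np.c_[u,np.ones(len(u))]@R
def onz(f,px,z):
    o,d=ray(f,px); return o+d*((z-o[2])/d[:,2])[:,None]
def proj(f,P):
    R=cv2.Rodrigues(np.array(f["rvec"],float))[0];c=np.atleast_2d(P)@R.T+np.array(f["tvec"],float).ravel()
    u=c[:,:2]/c[:,2:];u=u*(1+f["k1"]*(u**2).sum(1,keepdims=True));K=f["intrinsics"]
    return u*[K[0,0],K[1,1]]+[K[0,2],K[1,2]]
def save(f,n): cv2.imwrite(f"pics/{n}.png",f["img"][:,:,::-1])
E
python3 - <<'E'
from h import *
import pickle
o=observe();print(o)
fs={}
for n in("top","side"):
    f=grab_frame(n);fs[n]=f;save(f,n+"0");print(n,f["k1"],ray(f,[256,192]))
pickle.dump(fs,open("f0.pkl","wb"))
E
```

```text
{'t': 0.0, 'q': array([-1.37228316e+00,  1.81554045e-01,  1.60793177e+00, -4.83870460e-05,
        1.35378474e+00, -2.06278721e-01]), 'joint_vel': array([ 0.00075349,  0.00104226, -0.00083223,  0.00055654, -0.00021235,
       -0.00123271]), 'joint_efforts': array([ 6.61408503e-04, -4.33869946e+01, -3.41850471e+01,  7.03379628e-02,
        3.84360552e-02, -1.62672495e-04]), 'tool_pos': array([ 0.2263633 , -0.52802307,  0.23783966]), 'eef_rot': array([-8.39037449e-04,  9.79586368e-01,  2.01021995e-01, -2.03640581e-05]), 'contact_force': array([ 0.59999359,  0.71055969, -0.1012297 ]), 'wrist_torque': array([ 0.01194845, -0.01120023,  0.02573295]), 'grasp_force': 0.0, 'gripper_width': 0.08796338214439882}
top 0.01301779822785874 (array([ 0.4634834 , -0.01367876,  1.2779185 ]), array([[ 0.11656287, -0.01647555, -0.99345028]]))
side -0.14401656895336507 (array([0.01102105, 0.7672976 , 0.66694124]), array([[ 0.4944437 , -0.69511827, -0.52202099]]))
```

View pics/top0.png

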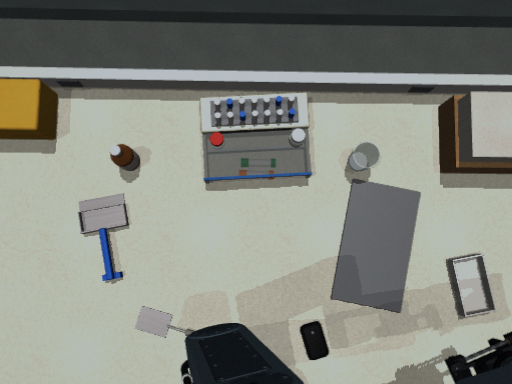

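View pics/side0.png

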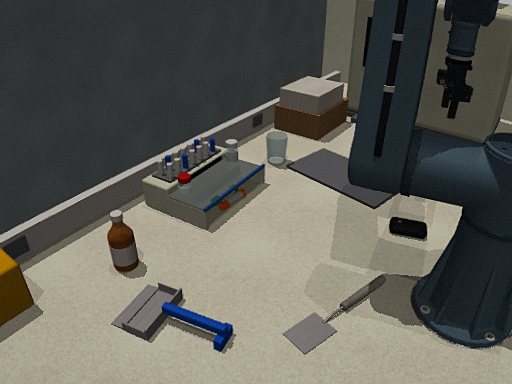

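The top view shows the scoop at left (pan around 104,213, blue handle running down to 112,278). The changer's lip is a blue line from (206,180) to (310,175), with the orange tube ends at about (242,173) and (271,173), the green ends at (244,162) and (273,162), and the pad at about (375,245). The side view agrees.

```bash
cat > m.py <<'E'
from h import *
import pickle
def hsv(f): return cv2.cvtColor(f["img"],cv2.COLOR_RGB2HSV)
def mask(f,lo,hi,box):
    m=cv2.inRange(hsv(f),lo,hi);z=np.zeros_like(m);x0,y0,x1,y1=box;z[y0:y1,x0:x1]=m[y0:y1,x0:x1];return z
def pts(m): return np.argwhere(m)[:,::-1]
def fitline(P):
    l=cv2.fitLine(P.astype(np.float32),cv2.DIST_HUBER,0,.01,.01).ravel();return l
E
python3 - <<'E'
from m import *
f=pickle.load(open("f0.pkl","rb"))["top"]
B=((105,120,60),(130,255,255))
m=mask(f,*B,(195,165,320,190)); P=onz(f,pts(m),.062)
l=fitline(P[:,:2]);s=(P[:,:2]-l[2:])@l[:2];print("lip",len(P),l,s.min(),s.max(),"mid",l[2:]+l[:2]*(s.min()+s.max())/2, "yaw",np.arctan2(l[1],l[0]))
m=mask(f,*B,(80,220,135,290)); P=onz(f,pts(m),.044);r=cv2.minAreaRect(P[:,:2].astype(np.float32));print("handle",r,P[:,0].min(),P[:,0].max())
q=pts(m);qq=q[(q[:,1]>232)&(q[:,1]<268)];P=onz(f,qq,.044);l=fitline(P[:,:2]);print("bar",l,np.arctan2(l[1],l[0]))
P=onz(f,q[q[:,1]>270],.025)[:,:2];print("foot",P.min(0),P.max(0),P.mean(0))
for n,lo,hi in(("or",(3,100,80),(18,255,255)),("gr",(50,80,40),(90,255,255))):
    m=mask(f,lo,hi,(215,150,300,180))
    k,_,st,c=cv2.connectedComponentsWithStats(m)
    for i in range(1,k):
        if st[i,4]>3: print(n,st[i],c[i],onz(f,c[i],.018))
h=hsv(f);m=cv2.inRange(h,(0,0,60),(179,60,125));m[:175]=0;m[320:]=0;m[:,:325]=0;m[:,425:]=0
m=cv2.morphologyEx(m,cv2.MORPH_OPEN,np.ones((5,5)))
c=max(cv2.findContours(m,0,2)[0],key=cv2.contourArea)[:,0]
P=onz(f,c,.01);print("pad",cv2.minAreaRect(P[:,:2].astype(np.float32)))
print("pan corners",onz(f,[[80,207],[124,195],[128,226],[83,234]],.022))
for n,p,z in(("amber",(125,160),.02),("beaker",(360,160),.03),("jl",(216,139),.114),("jr",(298,135),.134)):print(n,onz(f,p,z))
E
```

```text
lip 293 [ 0.06924003 -0.9976      0.6512934  -0.03725563] -0.14808371595297745 0.14917157669806638 mid [ 0.65133106 -0.03779826] yaw -1.5015008
handle ((0.43310362100601196, 0.3675069808959961), (0.14284448325634003, 0.049729764461517334), 6.349363803863525) 0.3601575717862477 0.5024118771100144
bar [0.97776484 0.20970426 0.44222686 0.379816  ] 0.2112725
foot [0.35856655 0.34179532] [0.38354656 0.39169063] [0.37171997 0.36768542]
or [239 170   7   5  34] [242.08823529 172.05882353] [[0.66847059 0.0060592  0.018     ]]
or [269 171   5   3  13] [271.         171.84615385] [[ 0.67022662 -0.07708259  0.018     ]]
or [269 177   5   2   6] [271.16666667 177.83333333] [[ 0.65284938 -0.07770404  0.018     ]]
gr [242 159   6   8  45] [244.6        162.26666667] [[ 0.69706207 -0.00077803  0.018     ]]
gr [271 159   4   8  26] [272.84615385 162.73076923] [[ 0.69684516 -0.08218871  0.018     ]]
pad ((0.47417694330215454, -0.37963593006134033), (0.20361189544200897, 0.36866313219070435), 79.48851013183594)
pan corners [[0.56160314 0.46243069 0.022     ]
 [0.59732725 0.34017101 0.022     ]
 [0.5095201  0.32565384 0.022     ]
 [0.48558777 0.45053855 0.022     ]]
amber [[0.69833506 0.34161067 0.02      ]]
beaker [[ 0.70593508 -0.33100972  0.03      ]]
jl [[0.74106657 0.07542343 0.114     ]]
jr [[ 0.75017084 -0.1415603   0.134     ]]
```

```bash
cat >> h.py <<'E'
from scipy.spatial.transform import Rotation as Ro
def to(*W):
    "W: (x,y,z,yaw) world; prints turn deg and shift cm from the current pose"
    s=observe();q=s["eef_rot"];R=Ro.from_quat([q[1],q[2],q[3],q[0]])
    print("t",round(s["t"],2),"tcp",s["tool_pos"].round(4),"F",s["contact_force"].round(1),"w",round(s["gripper_width"],4),"gf",round(s["grasp_force"],1),"yaw",round(np.arctan2(*R.as_matrix()[[1,0],0]),4))
    for w in W:
        G=Ro.from_matrix(np.array([[np.cos(w[3]),np.sin(w[3]),0],[np.sin(w[3]),-np.cos(w[3]),0],[0,0,-1]]))
        print(w,"rot",np.degrees((R.inv()*G).as_rotvec()).round(2),"shift",(R.inv().apply(np.array(w[:3])-s["tool_pos"])*100).round(2))
E
python3 -c "
from h import *
to((.4,-.15,.24,.211),(.43,.2,.24,.211),(.4186,.3747,.15,.211))"
```

```text
t 0.1 tcp [ 0.2264 -0.528   0.2379] F [ 0.7 -0.1  0.6] w 0.0883 gf 0.0 yaw 0.4048
(0.4, -0.15, 0.24, 0.211) rot [-9.00e-02 -1.00e-02  1.11e+01] shift [ 30.85 -27.91  -0.16]
(0.43, 0.2, 0.24, 0.211) rot [-9.00e-02 -1.00e-02  1.11e+01] shift [ 47.39 -58.9   -0.1 ]
(0.4186, 0.3747, 0.15, 0.211) rot [-9.00e-02 -1.00e-02  1.11e+01] shift [ 53.22 -75.39   8.92]
```

```bash
python3 -m pendant '[[[0,0,0],[4,-3,0],8.8],[[0,0,0],[7.7,-6.5,0],8.8],[[0,0,0],[11.4,-10,0],8.8],[[0,0,0],[15,-13.4,0],8.8],[[0,0,0],[18.7,-16.8,0],8.8],[[0,0,0],[22.4,-20,0],8.8],[[0,0,0],[26,-23.4,0],8.8],[[0,0,0],[29.5,-26.8,0],8.8]]' && python3 -m pendant '[[[0,0,0],[2.5,-4.3,0],8.8],[[0,0,0],[5,-8.6,0],8.8],[[0,0,0],[7,-13,0],8.8],[[0,0,0],[9.4,-17.4,0],8.8],[[0,0,0],[11.6,-21.8,0],8.8],[[0,0,0],[13.8,-26.2,0],8.8],[[0,0,0],[15.8,-30.6,0],8.8],[[0,0,0],[17.6,-34.5,0],8.8]]'; python3 -c "
from h import *
to((.4186,.3747,.15,.211))"
```

```text
t: 0.9
tool_pos: [0.3923, -0.164, 0.2386]
eef_rot: [-0.0, 0.98, 0.201, 0.0]
contact_force: [1.2, 0.2, -0.4]
gripper_width: 0.0877
grasp_force: 0.0
t: 1.7
tool_pos: [0.4173, 0.2228, 0.2386]
eef_rot: [-0.0, 0.979, 0.201, -0.0]
contact_force: [1.1, -0.4, 0.8]
gripper_width: 0.088
grasp_force: 0.0
t 1.7 tcp [0.4173 0.2228 0.2386] F [ 1.1 -0.4  0.8] w 0.088 gf 0.0 yaw 0.4057
(0.4186, 0.3747, 0.15, 0.211) rot [-1.000e-02  1.000e-02  1.116e+01] shift [  6.12 -13.91   8.86]
```

```bash
python3 -m pendant '[[[0,0,3],[1.5,-3.4,2],8.8],[[0,0,6],[3,-6.8,4.4],8.8],[[0,0,9],[4.5,-10.2,6.6],8.8],[[0,0,11.2],[6.1,-13.9,8.8],8.8],[[0,0,11.2],[6.1,-13.9,8.8],8.8],[[0,0,11.2],[6.1,-13.9,8.8],8.8],[[0,0,11.2],[6.1,-13.9,8.8],8.8],[[0,0,11.2],[6.1,-13.9,8.8],8.8]]'; python3 - <<'E'
from m import *
f=grab_frame("wrist");save(f,"w1");pickle.dump(f,open("w1.pkl","wb"))
to((.4186,.3747,.15,.211))
B=((105,120,60),(130,255,255))
m=mask(f,*B,(0,0,512,384));P=onz(f,pts(m),.044);print(len(P),cv2.minAreaRect(P[:,:2].astype(np.float32)),fitline(P[:,:2]))
print(proj(f,[[.4186,.3747,.044]]))
E
```

```text
t: 2.5
tool_pos: [0.4202, 0.3714, 0.152]
eef_rot: [-0.0, 0.995, 0.104, 0.001]
contact_force: [-0.2, 0.1, 1.2]
gripper_width: 0.0882
grasp_force: 0.0
t 2.55 tcp [0.4202 0.3715 0.152 ] F [-0.4  0.5  0.2] w 0.088 gf 0.0 yaw 0.2079
(0.4186, 0.3747, 0.15, 0.211) rot [-0.03 -0.12 -0.18] shift [-0.09 -0.35  0.2 ]
3172 ((0.4354914724826813, 0.37980908155441284), (0.14047951996326447, 0.04511670768260956), 10.116203308105469) [0.9803962  0.19703607 0.43222058 0.38123435]
[[250.37633099 187.7571835 ]]
```

View pics/w1.png

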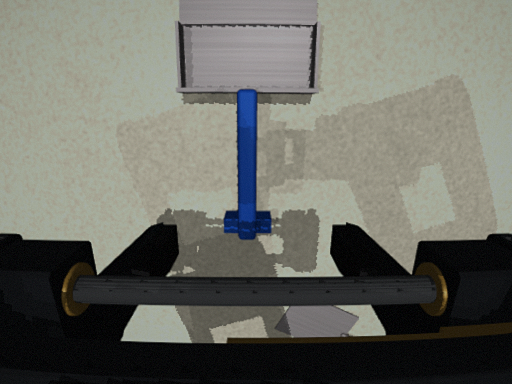

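The wrist view shows the handle upright, running from (247,90) to (247,237), with the pan above it and the fingers clear on either side. I'm going down to grip it.

```bash
python3 -m pendant '[[[0,0,0.3],[0.2,-0.5,4],8.8],[[0,0,0.3],[0.2,-0.5,8],8.8],[[0,0,0.3],[0.2,-0.5,11],8.8],[[0,0,0.3],[0.2,-0.5,13],8.8],[[0,0,0.3],[0.2,-0.5,13.7],8.8],[[0,0,0.3],[0.2,-0.5,13.7],8.8],[[0,0,0.3],[0.2,-0.5,13.7],3],[[0,0,0.3],[0.2,-0.5,13.7],1.5]]'; python3 -m pendant '[[[0,0,0],[0,0,0],1],[[0,0,0],[0,0,0],0],[[0,0,0],[0,0,0],0],[[0,0,0],[0,0,0],0],[[0,0,0],[0,0,0],0],[[0,0,0],[0,0,0],0],[[0,0,0],[0,0,0],0],[[0,0,0],[0,0,0],0]]'; python3 - <<'E'
from m import *
to((.42,.377,.015,.203))
f=grab_frame("wrist");pickle.dump(f,open("w2.pkl","wb"));save(f,"w2")
E
```

```text
t: 3.35
tool_pos: [0.4215, 0.3781, 0.0155]
eef_rot: [-0.001, 0.995, 0.102, 0.001]
contact_force: [0.0, -0.2, -0.1]
gripper_width: 0.0738
grasp_force: 0.0
t: 4.15
tool_pos: [0.4202, 0.3775, 0.0137]
eef_rot: [-0.0, 0.995, 0.102, -0.0]
contact_force: [0.2, -0.2, -1.2]
gripper_width: 0.0175
grasp_force: 30.0
t 4.15 tcp [0.4202 0.3775 0.0137] F [ 0.2 -0.2 -1.2] w 0.0175 gf 30.0 yaw 0.204
(0.42, 0.377, 0.015, 0.203) rot [-0.    0.01  0.06] shift [-0.03  0.05 -0.13]
```

View pics/w2.png

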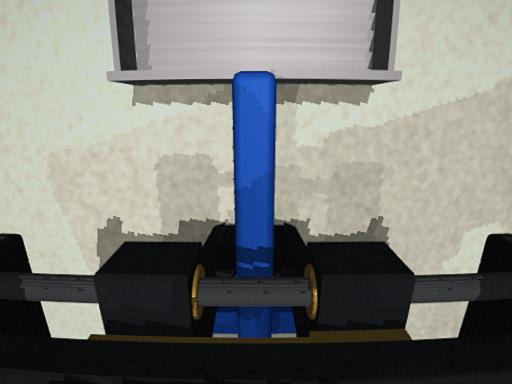

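```bash
python3 - <<'E'
from m import *
f=pickle.load(open("w2.pkl","rb"))
P=onz(f,[[254,72]],.044);W=onz(f,[[108,80],[402,80]],.03);s=observe()
t=s["tool_pos"];y=.204
print(P,W,"bar end ahead of tcp",(P[0,:2]-t[:2])@[np.cos(y),np.sin(y)],"wall yaw",np.arctan2(*(W[0]-W[1])[[1,0]])-np.pi/2)
to((.42,.377,.035,.204),(.43,.18,.035,.1366),(.4318,-.0562,.035,.0693))
E
```

```text
[[0.5034413  0.39480275 0.044     ]] [[0.48962767 0.457342   0.03      ]
 [0.51580133 0.3310536  0.03      ]] bar end ahead of tcp 0.08501764501094347 wall yaw 0.20435989001794708
t 4.2 tcp [0.4202 0.3776 0.0137] F [-0.5  0.9 -0.2] w 0.0174 gf 30.0 yaw 0.2042
(0.42, 0.377, 0.035, 0.204) rot [-0.    0.    0.01] shift [-0.03  0.05 -2.13]
(0.43, 0.18, 0.035, 0.1366) rot [-0.    0.    3.87] shift [-3.05 19.55 -2.13]
(0.4318, -0.0562, 0.035, 0.0693) rot [-0.    0.    7.73] shift [-7.66 42.71 -2.14]
```

```bash
python3 -m pendant '[[[0,0,0],[0,0,-1],0],[[0,0,0],[0,0,-2],0],[[0,0,0.5],[-0.4,2,-2],0],[[0,0,1.2],[-1,5.5,-2],0],[[0,0,2],[-1.7,9.5,-2],0],[[0,0,2.8],[-2.4,13.5,-2],0],[[0,0,3.5],[-3.1,17.5,-2],0],[[0,0,4.2],[-3.8,21.2,-2],0]]'; python3 - <<'E'
from h import *
to((.4318,-.0562,.035,.0693))
E
```

```text
t: 5.0
tool_pos: [0.4263, 0.1607, 0.0347]
eef_rot: [0.0, 0.998, 0.065, 0.001]
contact_force: [0.2, -0.3, -2.0]
gripper_width: 0.0174
grasp_force: 30.0
t 5.0 tcp [0.4263 0.1607 0.0347] F [ 0.2 -0.3 -2. ] w 0.0174 gf 30.0 yaw 0.1304
(0.4318, -0.0562, 0.035, 0.0693) rot [ 0.01 -0.08  3.5 ] shift [-2.27 21.58 -0.03]
```

```bash
python3 -m pendant '[[[0,0,0.6],[-0.4,4,0],0],[[0,0,1.2],[-0.9,8,0],0],[[0,0,1.8],[-1.3,12,0],0],[[0,0,2.4],[-1.7,15.5,0],0],[[0,0,3],[-2,18.5,0],0],[[0,0,3.5],[-2.3,21,0],0],[[0,0,3.5],[-2.3,21.2,0],0],[[0,0,3.5],[-2.3,21.2,0],0]]'; python3 - <<'E'
from m import *
to((.4318,-.0562,.035,.0693))
for n in("wrist","top"):
    f=grab_frame(n);pickle.dump(f,open(n+"3.pkl","wb"));save(f,n+"3")
a=cv2.imread("pics/wrist3.png");b=cv2.imread("pics/top3.png")[90:260,150:360]
b=cv2.resize(b,None,fx=2.26,fy=2.26)
c=np.zeros((600,800,3),np.uint8);w=cv2.resize(a,(288,216));c[:384,:475]=b[:384,:475];cv2.imwrite("pics/b3.png",b)
E
```

```text
t: 5.8
tool_pos: [0.4312, -0.0515, 0.0344]
eef_rot: [0.0, 0.999, 0.034, 0.0]
contact_force: [-0.6, -0.1, -2.5]
gripper_width: 0.0174
grasp_force: 30.0
t 5.8 tcp [ 0.4312 -0.0515  0.0344] F [-0.6 -0.1 -2.5] w 0.0174 gf 30.0 yaw 0.068
(0.4318, -0.0562, 0.035, 0.0693) rot [ 0.02 -0.05 -0.08] shift [ 0.03  0.47 -0.06]
```

View pics/wrist3.png

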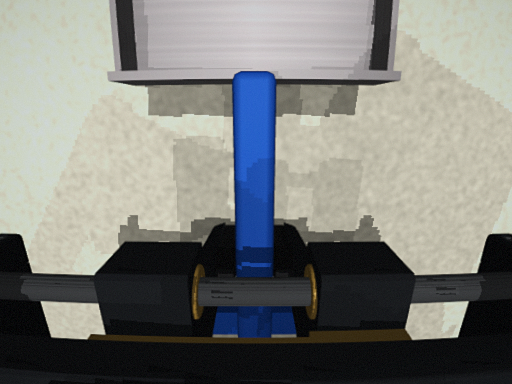

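The wrist view shows the same grip (rear wall at row 78, handle centred at column 254), so there has been no slip. Next I check alignment from the top.

View pics/b3.png

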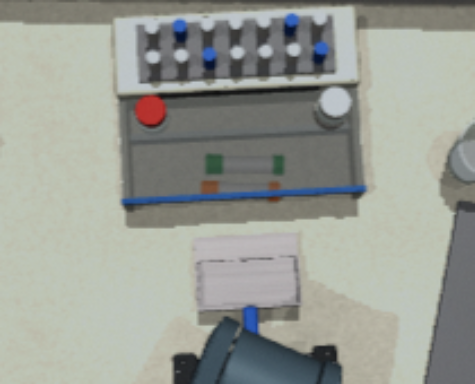

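The top view shows the scoop (mid column 247, nose at row 236) squarely in front of the tubes (mid column about 244). Once the slant of the shelf is allowed for, it is centred. I'm lowering to the bench.

```bash
python3 -m pendant '[[[0,0,0],[0,0,0.6],0],[[0,0,0],[0,0,1.2],0],[[0,0,0],[0,0,1.7],0],[[0,0,0],[0,0,2],0],[[0,0,0],[0,0,2.1],0],[[0,0,0],[0,0,2.1],0],[[0,0,0],[0,0,2.1],0],[[0,0,0],[0,0,2.1],0]]'; python3 -c "
from h import *
to((.4318,-.0562,.0137,.0693)); print(observe()['wrist_torque'])"
```

```text
t: 6.7
tool_pos: [0.4303, -0.0503, 0.0135]
eef_rot: [-0.001, 0.999, 0.035, -0.001]
contact_force: [-8.1, 4.7, 18.9]
gripper_width: 0.0177
grasp_force: 30.0
t 6.7 tcp [ 0.4303 -0.0503  0.0135] F [-8.1  4.7 18.9] w 0.0177 gf 30.0 yaw 0.0704
(0.4318, -0.0562, 0.0137, 0.0693) rot [-0.06  0.11  0.06] shift [ 0.11  0.6  -0.02]
[0.71693638 1.18246872 0.07849612]
```

```bash
python3 -m pendant '[[[0,0,0],[0.3,0,-0.08],0],[[0,0,0],[0.9,0,-0.08],0],[[0,0,0],[1.6,0,-0.08],0],[[0,0,0],[2.4,0,-0.08],0],[[0,0,0],[3.2,0,-0.08],0],[[0,0,0],[4,0,-0.08],0],[[0,0,0],[4.7,0,-0.08],0],[[0,0,0],[5.2,0,-0.08],0]]'; python3 -c "
from h import *
to(); print(observe()['wrist_torque'])"
```

```text
t: 7.5
tool_pos: [0.4833, -0.0474, 0.0136]
eef_rot: [0.0, 0.999, 0.035, -0.0]
contact_force: [-5.6, 0.1, 8.4]
gripper_width: 0.0176
grasp_force: 30.0
t 7.5 tcp [ 0.4833 -0.0474  0.0136] F [-5.6  0.1  8.4] w 0.0176 gf 30.0 yaw 0.07
[-0.01682038  0.77040253  0.02513603]
```

```bash
python3 -m pendant '[[[0,0,0],[0.4,0,0],0],[[0,0,0],[0.8,0,0],0],[[0,0,0],[1.2,0,0],0],[[0,0,0],[1.6,0,0],0],[[0,0,0],[2,0,0],0],[[0,0,0],[2.4,0,0],0],[[0,0,0],[2.8,0,0],0],[[0,0,0],[3.2,0,0],0]]'; python3 -m pendant '[[[0,0,0],[0.3,0,0],0],[[0,0,0],[0.6,0,0],0],[[0,0,0],[0.9,0,0],0],[[0,0,0],[1.2,0,0],0],[[0,0,0],[1.5,0,0],0],[[0,0,0],[1.8,0,0],0],[[0,0,0],[2.1,0,0],0],[[0,0,0],[2.4,0,0],0]]'; python3 - <<'E'
from m import *
to()
f=grab_frame("top");save(f,"t4")
cv2.imwrite("pics/b4.png",cv2.resize(cv2.imread("pics/t4.png")[90:230,180:330],None,fx=4,fy=4,interpolation=cv2.INTER_CUBIC))
E
```

```text
t: 8.3
tool_pos: [0.5143, -0.0451, 0.0136]
eef_rot: [-0.0, 0.999, 0.035, -0.001]
contact_force: [-8.0, -0.5, 9.4]
gripper_width: 0.0175
grasp_force: 30.0
t: 9.1
tool_pos: [0.5382, -0.0434, 0.0136]
eef_rot: [-0.0, 0.999, 0.035, -0.001]
contact_force: [-7.4, -1.2, 9.8]
gripper_width: 0.0173
grasp_force: 30.0
t 9.1 tcp [ 0.5382 -0.0434  0.0136] F [-7.4 -1.2  9.8] w 0.0173 gf 30.0 yaw 0.0701
```

View pics/b4.png

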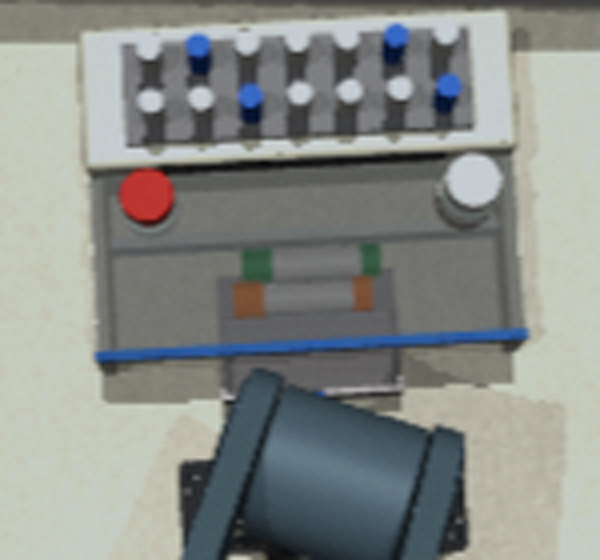

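The top view shows the tubes touching each other (orange mid column 304, green mid column 312) just short of the bar at about row 240. The pan is centred at 311, so I keep pushing.

```bash
python3 -m pendant '[[[0,0,0],[0.3,0,0],0],[[0,0,0],[0.6,0,0],0],[[0,0,0],[0.9,0,0],0],[[0,0,0],[1.2,0,0],0],[[0,0,0],[1.5,0,0],0],[[0,0,0],[1.8,0,0],0],[[0,0,0],[2.1,0,0],0],[[0,0,0],[2.4,0,0],0]]'; python3 -m pendant '[[[0,0,0],[0.2,0,0],0],[[0,0,0],[0.4,0,0],0],[[0,0,0],[0.6,0,0],0],[[0,0,0],[0.8,0,0],0],[[0,0,0],[1,0,0],0],[[0,0,0],[1.2,0,0],0],[[0,0,0],[1.4,0,0],0],[[0,0,0],[1.6,0,0],0]]'; python3 -c "
from h import *
to()"
```

```text
t: 9.95
tool_pos: [0.5625, -0.0418, 0.0136]
eef_rot: [-0.0, 0.999, 0.035, -0.001]
contact_force: [-5.2, -0.9, 6.6]
gripper_width: 0.0178
grasp_force: 30.0
t: 10.75
tool_pos: [0.5785, -0.0407, 0.0136]
eef_rot: [-0.0, 0.999, 0.035, -0.0]
contact_force: [-4.5, -0.3, 6.8]
gripper_width: 0.0178
grasp_force: 30.0
t 10.75 tcp [ 0.5785 -0.0407  0.0136] F [-4.5 -0.3  6.8] w 0.0178 gf 30.0 yaw 0.0698
```

```bash
cat > ok.py <<'E'
from h import *
import sys
s=observe();f=s["contact_force"];print(s["t"],s["tool_pos"].round(4),f.round(1));sys.exit(0 if f[0]>-11 else 1)
E
python3 -m pendant '[[[0,0,0],[0.05,0,0],0],[[0,0,0],[0.1,0,0],0],[[0,0,0],[0.15,0,0],0],[[0,0,0],[0.2,0,0],0],[[0,0,0],[0.2,0,0],0],[[0,0,0],[0.2,0,0],0],[[0,0,0],[0.2,0,0],0],[[0,0,0],[0.2,0,0],0]]' >/dev/null; python3 ok.py &&
python3 -m pendant '[[[0,0,0],[0.05,0,0],0],[[0,0,0],[0.1,0,0],0],[[0,0,0],[0.15,0,0],0],[[0,0,0],[0.2,0,0],0],[[0,0,0],[0.2,0,0],0],[[0,0,0],[0.2,0,0],0],[[0,0,0],[0.2,0,0],0],[[0,0,0],[0.2,0,0],0]]' >/dev/null; python3 ok.py &&
python3 -m pendant '[[[0,0,0],[0.05,0,0],0],[[0,0,0],[0.1,0,0],0],[[0,0,0],[0.15,0,0],0],[[0,0,0],[0.2,0,0],0],[[0,0,0],[0.2,0,0],0],[[0,0,0],[0.2,0,0],0],[[0,0,0],[0.2,0,0],0],[[0,0,0],[0.2,0,0],0]]' >/dev/null; python3 ok.py &&
python3 -m pendant '[[[0,0,0],[0.05,0,0],0],[[0,0,0],[0.1,0,0],0],[[0,0,0],[0.15,0,0],0],[[0,0,0],[0.2,0,0],0],[[0,0,0],[0.2,0,0],0],[[0,0,0],[0.2,0,0],0],[[0,0,0],[0.2,0,0],0],[[0,0,0],[0.2,0,0],0]]' >/dev/null; python3 ok.py
```

```text
11.55 [ 0.5806 -0.0405  0.0136] [-4.4 -1.2  6. ]
12.35 [ 0.5826 -0.0404  0.0136] [-4.  -0.2  6.3]
13.15 [ 0.5845 -0.0402  0.0136] [-3.9 -0.1  6.9]
13.95 [ 0.5865 -0.0401  0.0136] [-4.4 -1.   6. ]
```

```bash

python3 -m pendant '[[[0,0,0],[0.05,0,0],0],[[0,0,0],[0.1,0,0],0],[[0,0,0],[0.15,0,0],0],[[0,0,0],[0.2,0,0],0],[[0,0,0],[0.25,0,0],0],[[0,0,0],[0.25,0,0],0],[[0,0,0],[0.25,0,0],0],[[0,0,0],[0.25,0,0],0]]' >/dev/null; python3 ok.py &&
python3 -m pendant '[[[0,0,0],[0.05,0,0],0],[[0,0,0],[0.1,0,0],0],[[0,0,0],[0.15,0,0],0],[[0,0,0],[0.2,0,0],0],[[0,0,0],[0.25,0,0],0],[[0,0,0],[0.25,0,0],0],[[0,0,0],[0.25,0,0],0],[[0,0,0],[0.25,0,0],0]]' >/dev/null; python3 ok.py &&
python3 -m pendant '[[[0,0,0],[0.05,0,0],0],[[0,0,0],[0.1,0,0],0],[[0,0,0],[0.15,0,0],0],[[0,0,0],[0.2,0,0],0],[[0,0,0],[0.25,0,0],0],[[0,0,0],[0.25,0,0],0],[[0,0,0],[0.25,0,0],0],[[0,0,0],[0.25,0,0],0]]' >/dev/null; python3 ok.py &&
python3 -m pendant '[[[0,0,0],[0.05,0,0],0],[[0,0,0],[0.1,0,0],0],[[0,0,0],[0.15,0,0],0],[[0,0,0],[0.2,0,0],0],[[0,0,0],[0.25,0,0],0],[[0,0,0],[0.25,0,0],0],[[0,0,0],[0.25,0,0],0],[[0,0,0],[0.25,0,0],0]]' >/dev/null; python3 ok.py
python3 - <<'E'
from m import *
f=grab_frame("top");save(f,"t5")
cv2.imwrite("pics/b5.png",cv2.resize(cv2.imread("pics/t5.png")[90:230,180:330],None,fx=4,fy=4,interpolation=cv2.INTER_CUBIC))
E
```

```text
14.75 [ 0.5867 -0.04    0.0136] [-14.   -0.6  14.9]
14.75 [ 0.5867 -0.04    0.0136] [-14.   -0.6  14.9]
14.75 [ 0.5867 -0.04    0.0136] [-14.   -0.6  14.9]
14.75 [ 0.5867 -0.04    0.0136] [-14.   -0.6  14.9]
```

View pics/b5.png

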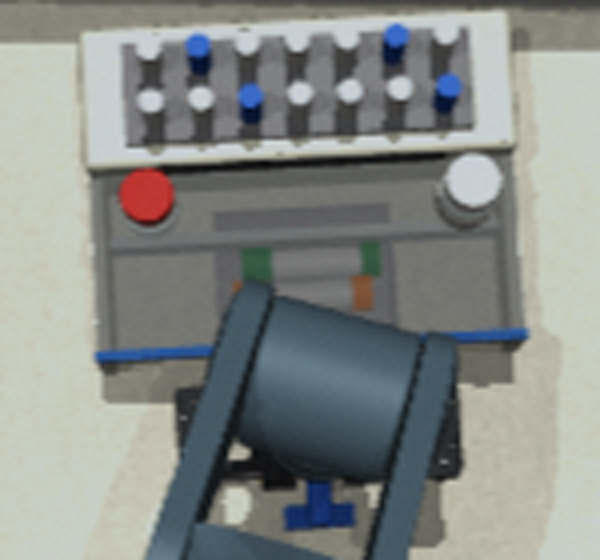

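Firm contact at 14 N. The picture shows the nose beyond the bar (strip at row 215), with green at row 262 and orange at row 293, both inside the pan. I press slightly more, hold, then draw back slowly.

```bash

python3 -m pendant '[[[0,0,0],[0.03,0,0],0],[[0,0,0],[0.06,0,0],0],[[0,0,0],[0.06,0,0],0],[[0,0,0],[0.06,0,0],0],[[0,0,0],[0.06,0,0],0],[[0,0,0],[0.06,0,0],0],[[0,0,0],[0.06,0,0],0],[[0,0,0],[0.06,0,0],0]]' >/dev/null; python3 ok.py
python3 -m pendant '[[[0,0,0],[-0.1,0,0],0],[[0,0,0],[-0.3,0,0],0],[[0,0,0],[-0.5,0,0],0],[[0,0,0],[-0.8,0,0],0],[[0,0,0],[-1.1,0,0],0],[[0,0,0],[-1.4,0,0],0],[[0,0,0],[-1.7,0,0],0],[[0,0,0],[-2,0,0],0]]' >/dev/null; python3 ok.py
python3 -m pendant '[[[0,0,0],[-0.4,0,0],0],[[0,0,0],[-0.8,0,0],0],[[0,0,0],[-1.2,0,0],0],[[0,0,0],[-1.6,0,0],0],[[0,0,0],[-2,0,0],0],[[0,0,0],[-2.4,0,0],0],[[0,0,0],[-2.8,0,0],0],[[0,0,0],[-3.2,0,0],0]]' >/dev/null; python3 ok.py
python3 -m pendant '[[[0,0,0],[-0.5,0,0],0],[[0,0,0],[-1,0,0],0],[[0,0,0],[-1.5,0,0],0],[[0,0,0],[-2,0,0],0],[[0,0,0],[-2.5,0,0],0],[[0,0,0],[-3,0,0],0],[[0,0,0],[-3.5,0,0],0],[[0,0,0],[-4,0,0],0]]' >/dev/null; python3 ok.py
python3 - <<'E'
from m import *
f=grab_frame("top");save(f,"t6")
cv2.imwrite("pics/b6.png",cv2.resize(cv2.imread("pics/t6.png")[110:260,180:330],None,fx=4,fy=4,interpolation=cv2.INTER_CUBIC))
E
```

```text
15.6 [ 0.5868 -0.04    0.0135] [-16.2  -2.6  17.2]
16.4 [ 0.5695 -0.0413  0.0136] [ 1.4 -0.3  1.7]
17.2 [ 0.5375 -0.0435  0.0136] [2.8 0.5 1.9]
18.0 [ 0.4975 -0.0464  0.0136] [2.7 0.  3. ]
```

View pics/b6.png

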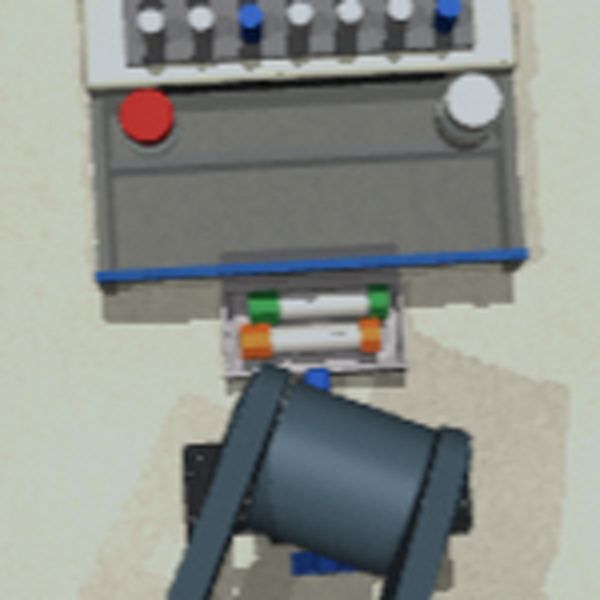

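Both tubes lie in the pan behind the crest (green at row 303, orange at row 338). I draw back clear of the lip, then lift with the nose slightly up.

```bash

python3 -m pendant '[[[0,0,0],[-0.6,0,0],0],[[0,0,0],[-1.2,0,0],0],[[0,0,0],[-1.9,0,0],0],[[0,0,0],[-2.6,0,0],0],[[0,0,0],[-3.3,0,0],0],[[0,0,0],[-4,0,0],0],[[0,0,0],[-4.6,0,0],0],[[0,0,0],[-5,0,0],0]]' >/dev/null; python3 ok.py
python3 -m pendant '[[[0,0,0],[-0.2,0,-0.2],0],[[0,0.5,0],[-0.2,0,-0.5],0],[[0,1,0],[-0.2,0,-1],0],[[0,1.5,0],[-0.2,0,-1.6],0],[[0,2,0],[-0.2,0,-2.4],0],[[0,2.5,0],[-0.2,0,-3.2],0],[[0,2.5,0],[-0.2,0,-3.8],0],[[0,2.5,0],[-0.2,0,-4],0]]' >/dev/null; python3 ok.py
python3 - <<'E'
from m import *
f=pickle.load(open("f0.pkl","rb"))["top"]
P=onz(f,[[353,181],[419,190],[402,311],[332,299]],.01)[:,:2];print(P,P.mean(0),P[0]-P[3],P[1]-P[2])
f=grab_frame("top");h=hsv(f);m=cv2.inRange(h,(0,0,60),(179,60,125));m[:182]=0;m[300:]=0;m[:,:325]=0;m[:,425:]=0
c=max(cv2.findContours(m,0,2)[0],key=cv2.contourArea)[:,0];print(cv2.minAreaRect(onz(f,c,.01)[:,:2].astype(np.float32)))
to((.4298,-.3718,.06,-.183))
f=grab_frame("wrist");save(f,"w7")
E
```

```text
18.85 [ 0.4474 -0.0498  0.0136] [ 3.6 -0.1  3.8]
19.65 [ 0.4465 -0.0502  0.0546] [-0.2 -0.1 -2.8]
[[ 0.64795397 -0.31522135]
 [ 0.62417753 -0.50617068]
 [ 0.27969896 -0.45037292]
 [ 0.31078431 -0.25282435]] [ 0.46565369 -0.38114732] [ 0.33716965 -0.06239701] [ 0.34447857 -0.05579777]
((0.4655876159667969, -0.378287672996521), (0.20102044939994812, 0.3513455092906952), 79.46956634521484)
t 19.7 tcp [ 0.4465 -0.0502  0.0545] F [ 0.8  0.5 -2.6] w 0.0177 gf 30.0 yaw 0.0697
(0.4298, -0.3718, 0.06, -0.183) rot [-0.28 -2.58 14.48] shift [-3.88 31.97 -0.7 ]
```

View pics/w7.png

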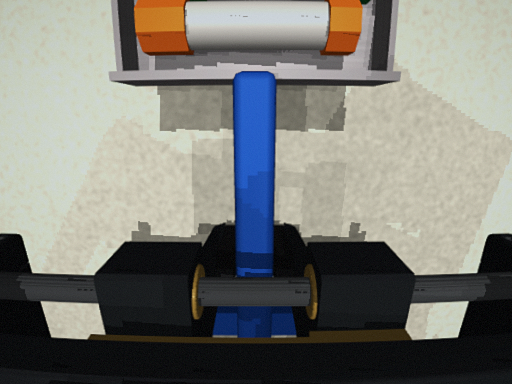

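The wrist view shows the grip unchanged and the orange tube behind the crest against the rear wall (around 250,25). I carry the scoop to the pad.

```bash

python3 -m pendant '[[[0,0,0.3],[-0.1,0.6,-0.1],0],[[0,0,0.9],[-0.3,1.8,-0.2],0],[[-0.1,0,1.7],[-0.5,3.6,-0.3],0],[[-0.1,0,2.7],[-0.8,5.9,-0.4],0],[[-0.2,0,3.8],[-1.2,8.4,-0.5],0],[[-0.2,0,4.9],[-1.6,10.9,-0.6],0],[[-0.3,0,6],[-2,13.4,-0.7],0],[[-0.3,0,7.2],[-2.4,15.9,-0.7],0]]' >/dev/null; python3 ok.py
python3 -c "
from h import *
to((.4213,-.3708,.06,-.1838))"
```

```text
20.55 [ 0.4322 -0.2122  0.0594] [ 0.5 -0.4 -3.6]
t 20.55 tcp [ 0.4322 -0.2122  0.0594] F [ 0.5 -0.4 -3.6] w 0.0175 gf 30.0 yaw -0.0579
(0.4213, -0.3708, 0.06, -0.1838) rot [-0.16 -2.48  7.21] shift [-0.16 15.9  -0.07]
```

```bash

python3 -m pendant '[[[-0.1,0,1.2],[0,2.5,0],0],[[-0.1,0,2.4],[0,5,0],0],[[-0.2,0,3.6],[-0.1,7.6,0],0],[[-0.2,0,4.8],[-0.1,10.2,0],0],[[-0.3,0,5.8],[-0.1,12.6,0],0],[[-0.3,0,6.6],[-0.1,14.5,0],0],[[-0.3,0,7.1],[-0.2,15.4,0],0],[[-0.3,0,7.2],[-0.2,15.7,0],0]]' >/dev/null; python3 ok.py
python3 -c "
from h import *
to((.4213,-.3708,.0255,-.1838))"
```

```text
21.35 [ 0.4214 -0.3677  0.0591] [-0.7  0.6 -3.9]
t 21.35 tcp [ 0.4214 -0.3677  0.0591] F [-0.7  0.6 -3.9] w 0.0174 gf 30.0 yaw -0.1834
(0.4213, -0.3708, 0.0255, -0.1838) rot [-0.05 -2.47  0.03] shift [-0.1   0.3   3.35]
```

```bash

python3 -m pendant '[[[0,0,0],[0,0,0.6],0],[[0,-0.5,0],[0,0.1,1.3],0],[[0,-1,0],[0,0.1,2],0],[[0,-1.5,0],[-0.1,0.1,2.6],0],[[0,-2,0],[-0.1,0.1,3],0],[[0,-2.5,0],[-0.1,0.1,3.3],0],[[0,-2.5,0],[-0.1,0.1,3.4],0],[[0,-2.5,0],[-0.1,0.1,3.45],0]]' >/dev/null; python3 ok.py
python3 -c "
from h import *
to((.4213,-.3708,.0237,-.1838))"
```

```text
22.15 [ 0.4225 -0.368   0.0249] [-0.1 -0.4 -1.9]
t 22.15 tcp [ 0.4225 -0.368   0.0249] F [-0.1 -0.4 -1.9] w 0.0173 gf 30.0 yaw -0.1817
(0.4213, -0.3708, 0.0237, -0.1838) rot [-0.02 -0.02  0.12] shift [-0.07  0.3   0.12]
```

Partly in contact now. I lower the last millimetre, open, and retreat straight up.

```bash

python3 -m pendant '[[[0,0,0],[0,0,0.05],0],[[0,0,0],[0,0,0.1],0],[[0,0,0],[0,0,0.1],0],[[0,0,0],[0,0,0.1],0],[[0,0,0],[0,0,0.1],3],[[0,0,0],[0,0,0.1],5],[[0,0,0],[0,0,0.1],7],[[0,0,0],[0,0,0.1],7]]'
python3 -m pendant '[[[0,0,0],[0,0,0],7],[[0,0,0],[0,0,0],7],[[0,0,0],[0,0,-0.5],7],[[0,0,0],[0,0,-2],7],[[0,0,0],[0,0,-5],7],[[0,0,0],[0,0,-9],7],[[0,0,0],[0,0,-13],7],[[0,0,0],[0,0,-15],7]]'
python3 - <<'E'
from m import *
to()
f=grab_frame("wrist");save(f,"w8");pickle.dump(f,open("w8.pkl","wb"))
E
```

```text
t: 22.95
tool_pos: [0.4224, -0.3682, 0.0241]
eef_rot: [-0.0, 0.996, -0.091, 0.0]
contact_force: [-0.1, 0.5, -0.5]
gripper_width: 0.0474
grasp_force: 0.0
t: 23.75
tool_pos: [0.4235, -0.3695, 0.1793]
eef_rot: [0.002, 0.996, -0.091, 0.002]
contact_force: [0.1, 0.2, -0.2]
gripper_width: 0.0699
grasp_force: 0.0
t 23.75 tcp [ 0.4235 -0.3695  0.1793] F [ 0.1  0.2 -0.2] w 0.0699 gf 0.0 yaw -0.1817
```

View pics/w8.png

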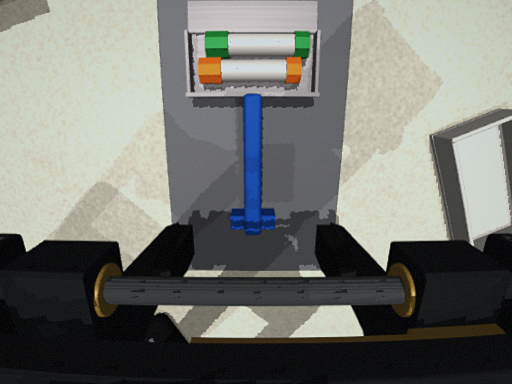

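The scoop lies square on the pad's middle line (handle column 253, pad about 165–343), with both tubes in the pan and the gripper clear. I'm handing in.

```bash
python3 -c "
from bench import *
print(finish_job())"
```

```text
the job is handed in; nothing more can be done
None
```

I handed the job in with the scoop flat and square on the middle of the pad and both tubes in its pan; it had pressed the stop bar at about 16 N wrist force (limit 45 N), and no verdict was returned.

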